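Lock a film carrier into the digitising dock

TASK

Swing the dock's lock lever fully open, then take the black film carrier out of the drawer unit and slide it nose first, handle left outside, fully home in the dock's slot. Then swing the lever fully shut so that its tongue locks the carrier in, let go, and leave all the other things where they are.

Things in the scene. Friction and masses are not known exactly. Their poses are not given: they have to be found in the camera images.
- dock: Fixed grey film dock, 170 mm wide (its y), 50 mm high, white light panel on top. Origin: on the work surface under the slot's centre line, level with the lever pivot. The carrier goes in along +x. 10 mm base plate (slot floor) x -70 (open porch) to 140 mm; roof x 15 to 139, z 31 to 50 mm; slot 66 mm wide, mouth flared (x 12 to 37), z 10 to 31 mm, back stop at x 115.
- dock_home (a point): Where the carrier's origin lies when it is fully home with its nose on the back stop: dock x = 25 mm, y = 0, z = 10 mm. Axes as the dock's.
- lock_lever (a joint): Steel quarter-turn lever, vertical pivot. 0 rad = shut stop: lever along dock +y, away from the slot, the tongue under it across the slot mouth towards -y. 1.571 = open stop: lever along dock +x over the roof, tongue clear at the slot's side. Opens clockwise from above, stays where left, 2 N at the grip moves it. Shut, the tongue locks in behind the carrier blade's rear shoulder.
- lever_grip (a point): Point on the lever where to hold it, 65 mm out from the pivot, 77 mm above the work surface, at mid height of the bar. The bar is 85 mm long from the pivot, 16 mm wide, 18 mm high (z = 68 to 86 mm). Its y axis points outward along the lever.
- lever_pivot (a point): The lever's pivot axis, 77 mm up, at dock x = 0, y = +60 mm. Hub 26 mm in diameter, top at 86 mm. The flat tongue under the lever points the other way, is 14 mm wide, reaches 42 mm from the pivot, z = 13 to 23 mm.
- drawer_unit: Fixed wooden drawer unit, 130 mm wide (y), 150 deep, 116 high. Origin: on the work surface below the middle of its front, which faces its -x; body x 0 to 150 mm. Top section: open-fronted bay 94 mm wide, z 60 to 106 mm, with a white acrylic tray as floor (8 mm out of the front, no lip). The carrier starts in it, handle inside, 50 to 60 mm of its nose sticking out.
- carrier: Black plastic film carrier, 180 mm long, 0.18 kg. Origin: centre of its underside, +x towards the nose, z up. Blade (with three clear windows) x = -15 to +90 mm, 60 mm wide (the last 10 mm 50 mm wide), 14 mm thick; neck x = -50 to -15 mm, 24 mm wide, 14 mm thick; block handle x = -90 to -50 mm, 34 mm wide, 34 mm high.
- reel: Bystander: stainless steel film reel lying flat, 90 mm in diameter, 56 mm high. Origin: centre of its underside.
- crank: Bystander: chunky plastic film winder crank, disc 64 mm in diameter with an arm and knob on top, 84 mm high; the arm reaches 72 mm along its x. Origin: centre of the disc's underside.
- bowl: Bystander: teal ceramic bowl, 140 mm across, 55 mm high. Origin: centre of its underside.
- canister1: Bystander: smoke-grey film canister standing upright, 35 mm in diameter, 53 mm high. Origin: centre of its underside.
- canister2: Bystander: smoke-grey film canister standing upright, 35 mm in diameter, 53 mm high. Origin: centre of its underside.
- canister3: Bystander: smoke-grey film canister standing upright, 35 mm in diameter, 53 mm high. Origin: centre of its underside.

How it is judged:
By the outcome, as a careful person would: the job done as asked, in the order asked, and still so for the second after the job is handed in, with the robot touching nothing.
It also fails if it takes over 72 s, if anything falls off the work surface, if the arm or the gripper's body presses on something with over 40 N, if the wrist force passes 120 N, or if a joint passes its speed limit or range.

ROBOT

A 6-joint arm with a two-finger parallel gripper is mounted at the origin on the work surface. World frame = base frame: x ahead of the robot, y to its left, z up, the work surface at z = 0. Lengths are in m, angles in degrees, forces in N, time in s.
With the tool pointing down it reaches from about 0.325 to 0.775 m from the base axis. Payload 5.5 kg.
Tool frame: the origin (TCP) lies midway between the tips of the shut fingers; the grasp point (between the pads) lies 19 mm behind it (ctrl.grip_point_offset is the distance from the TCP to the grasp point, in m); z points along the fingers, y is the line along which they close (so a half turn about z gives the same grasp; the last joint's range is limited). The gripper opens to 85 mm and grips with 20 to 120 N. Pads are 22 mm wide; open, the fingers measure 114 mm over their backs; the gripper's body (76 mm by 85 mm) begins 54 mm behind the grasp point. The pads swing forward as they close: fully open they stand 13 mm farther back than shut.
Start: joints at [72.955, 5.22, 70.514, -0, 104.267, -3.249], TCP at [0.143, 0.583, 0.231] pointing down, gripper open.
Joint ranges: [-164.24, 164.24], [-49.07, 125.15], [9.68, 141.18], [-86.29, 266.29], [3.28, 154.24], [-151.56, 151.56]. Speed limits (degrees/s): [147.25, 147.25, 172.46, 180, 180, 180].

INTERFACE

Orientations are given as [roll, pitch, yaw] about the fixed x, y, z axes, in that order (R = Rz(yaw) Ry(pitch) Rx(roll)).
In Python, from bench import ctrl gives the robot as it stands.
- The arm moves only by the tool jog_arm, never from a script. Its argument "targets" is a list of rows, each a list of 3 entries, a list of its own where there are three numbers: the turn, a rotation vector about the world's x, y, z in rad, then the shift along the world's x, y, z in cm, then the opening, from -1 (shut) to 1 (fully open). In form: [[[ax, ay, az], [x, y, z], claw], ...]. A call has 1 to 12 rows; each row is the pose to reach, as a shift and turn from the pose commanded when the call began; what a row does not reach only later rows make up. A row lasts 1/10 s, in which the tool goes at most 50 mm and 8.59 degrees, less where a joint would pass 70% of its speed; a pose out of reach is approached as far as the arm can. A call with a gripper value outside its range is refused whole. The fingers move at their own pace and stop on an object; "newtons" is the grip in N (left out, the last holds). Time passes only in rows, so rows that repeat a pose let the fingers close. It gives the time, the measured TCP pose, the force, the opening and the grip force at its end, in the units of the state.
- ctrl.get_obs(): the state, without advancing time (a new reading comes with each control period).
- ctrl.read_camera(name): name is "side" or "top" or "wrist"; returns (picture, depth): 420x560x3 uint8, blue, green, red; 420x560 float32, m along the optical axis (not along the pixel's ray), 0 where there is no reading.
- ctrl.get_calibration(name): a dict with "vfov" (degrees; the focal length in pixels is half the picture's height over the tangent of half this angle, whatever the lens; pixels are square), "cx", "cy" (the principal point, pixels), "R" (3x3) and "t" (3): a world point X has camera coordinates R X + t. Camera axes: x right, y down, z forward; pixel columns grow to the right and rows downward; lengths in m; the calibration is good to about 2 mm. A picture is of the moment at which its call begins: read the wrist's pose just before it. get_calibration takes no time and is no camera call; for the wrist camera it gives the pose at the moment of the call.
- ctrl.sign_off(): hands the job in; it is judged then, once.
The state is a dict: "time": time; "q": joint angles; "joint_velocities": joint speeds; "effort": joint torques, N m; "tcp_pos": TCP position; "tool_rot": TCP orientation; "wrist_force": force on the tool from outside, world axes, zero at the start; "moment": the same for the moment, N m; "grip_width": opening from 0.0 (shut) to 1.0 (fully open); "grip_force": force on a finger pad.
Only numpy, scipy, OpenCV 4.12 (cv2) and the standard library are available. Lean on these libraries where they do the work, as an engineer would, in place of code of your own. Each camera call takes 0.05 s, during which the arm holds its last target. There are 200 camera calls.

## Working session

There is one attempt and no reset: what is moved stays moved. The work goes in short steps, Python scripts to look and compute and a tool call to move; the robot and the scene stay as the last step left them, time stands still between calls to the robot, and variables do not carry over. Pictures are saved under pics/ and viewed, at most 10 in all, crops included, and the job is handed in when it is done.

Besides the shell and the picture viewer there is one more tool, called after ">>>" as name(argument=value, ...) on one line, values as JSON. jog_arm: Moves the arm, as the interface text tells. Its arguments: {"type":"object","properties":{"targets":{"type":"array","items":{"type":"array"}},"newtons":{"type":"number"}},"required":["targets"]}

```bash
mkdir -p pics; ls
python3 - <<'E'
from bench import ctrl
import cv2,numpy as np
print(ctrl.get_obs())
for n in ["top","side"]:
    p,d=ctrl.read_camera(n); cv2.imwrite(f"pics/{n}0.png",p); np.savez(f"{n}0.npz",p=p,d=d)
    c=ctrl.get_calibration(n); print(n,c)
E
```

```text
pics
{'time': 0.0, 'q': array([ 7.29543689e+01,  5.26490825e+00,  7.05829371e+01,  2.83880241e-03,
        1.04264933e+02, -3.24877439e+00]), 'joint_velocities': array([-0.00250033,  0.11399003,  0.03803101, -0.07126593,  0.00680969,
        0.04629736]), 'effort': array([-2.94173828e-03, -4.58744216e+01, -4.18011618e+01, -1.99828596e-04,
        1.19795208e-02, -2.78647224e-05]), 'tcp_pos': array([0.14299458, 0.58242943, 0.23012162]), 'tool_rot': array([-1.79887559e+02, -9.13954538e-03,  1.66203831e+02]), 'wrist_force': array([ 0.04969867,  0.28471073, -0.27646287]), 'moment': array([0.04313664, 0.03192871, 0.0461461 ]), 'grip_force': 0.0, 'grip_width': 1.0013423434096413}
top {'vfov': 53.010956157400926, 'cx': 286.36762968019946, 'cy': 211.62842323532803, 'R': array([[-0.01817864, -0.99982871,  0.00347808],
       [-0.99382339,  0.01768834, -0.10955453],
       [ 0.10947425, -0.00544815, -0.9939747 ]]), 't': array([-0.0867774 ,  0.52316601,  1.19659085])}
side {'vfov': 46.480833081519705, 'cx': 281.7655313236975, 'cy': 209.7745386942102, 'R': array([[ 0.81869027, -0.5742266 ,  0.00316976],
       [-0.31539883, -0.45427167, -0.83316315],
       [ 0.47986437,  0.68110283, -0.55301819]]), 't': array([-0.4623365 ,  0.20018907,  1.06947228])}
```

View pics/top0.png

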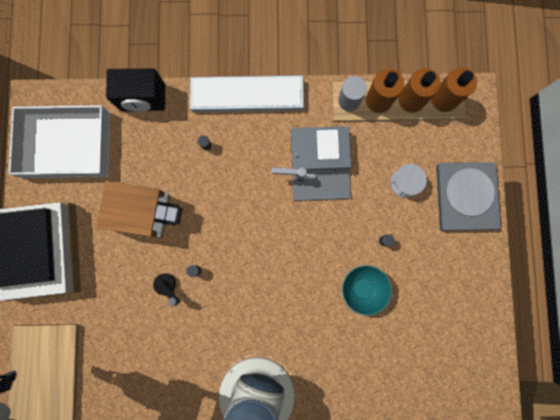

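View pics/side0.png

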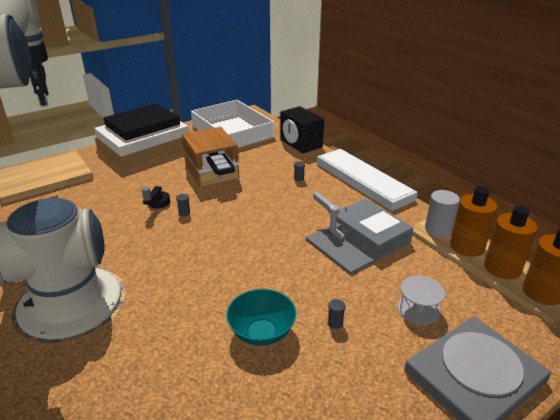

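The top view shows the dock around (321,163). The lever pivot is near (303,173), with the lever pointing left (+y), so it's shut. The drawer unit is at (130,208), with the carrier's nose pointing right (-y) at about (168,213). The side view agrees. Next I'll get rough positions.

```bash
cat > h.py <<'E'
import numpy as np, cv2
from bench import ctrl
def cloud(n,d,c):
    f=d.shape[0]/2/np.tan(np.radians(c["vfov"])/2)
    v,u=np.mgrid[:d.shape[0],:d.shape[1]]
    P=np.dstack([(u-c["cx"])/f*d,(v-c["cy"])/f*d,d])
    return (P-c["t"])@c["R"]      # R^T (P-t)
def snap(n,name):
    c=ctrl.get_calibration(n); p,d=ctrl.read_camera(n); cv2.imwrite(f"pics/{name}.png",p)
    W=cloud(n,d,c); W[d==0]=np.nan; np.savez(name+".npz",p=p,d=d,W=W,**c); return p,d,W,c
def rect(M,W):
    X=W[M][:,:2].astype(np.float32)*1000; r=cv2.minAreaRect(X); return len(X),np.round(X.mean(0),1),r,np.median(W[M][:,2])
E
python3 - <<'E'
from h import *
z=np.load("top0.npz");W=cloud("top",z["d"],ctrl.get_calibration("top"));Z=W[...,2]
v,u=np.mgrid[:420,:560]
def box(a,b,c,d,lo,hi): return (u>a)&(u<b)&(v>c)&(v<d)&(Z>lo)&(Z<hi)
print("roof",rect(box(285,355,120,210,.04,.06),W))
print("dock>6mm",rect(box(285,355,120,210,.006,.06),W))
print("lever",rect(box(265,325,160,185,.075,.095),W))
print("unit",rect(box(90,160,175,240,.106,.126),W))
print("carrier",rect(box(155,185,190,235,.06,.09),W))
for n,b in dict(bowl=(340,395,262,318),reel=(388,430,160,202),crank=(150,182,270,308),c1=(184,204,262,280),c2=(195,214,133,152),c3=(377,397,232,250)).items(): 
    print(n,rect(box(*b,.012,.1),W)[:2])
E
```

```text
roof (2419, array([ 705.3, -199.6], dtype=float32), ((695.3970336914062, -199.62734985351562), (148.1512908935547, 170.02960205078125), 1.2644388675689697), np.float64(0.050640996502949634))
dock>6mm (4068, array([ 664.6, -201.3], dtype=float32), ((665.516357421875, -200.63877868652344), (199.62802124023438, 267.1672668457031), 87.06363677978516), np.float64(0.04825689872646455))
lever (226, array([ 629.8, -107.1], dtype=float32), ((630.9939575195312, -105.19538116455078), (95.9528579711914, 24.278257369995117), 85.54013061523438), np.float64(0.08578558906042148))
unit (2677, array([529.2, 332.2], dtype=float32), ((530.1444702148438, 333.39666748046875), (151.86993408203125, 130.02093505859375), 80.26002502441406), np.float64(0.11610817549648046))
carrier (619, array([518.8, 237.9], dtype=float32), ((517.578369140625, 235.13296508789062), (71.0385513305664, 121.61326599121094), 82.74800109863281), np.float64(0.07408138445128334))
bowl (1477, array([ 292.8, -322. ], dtype=float32))
reel (775, array([ 606.5, -453.8], dtype=float32))
crank (530, array([311.3, 247.7], dtype=float32))
c1 (144, array([357.3, 169.6], dtype=float32))
c2 (143, array([728.8, 140.3], dtype=float32))
c3 (140, array([ 433.7, -380. ], dtype=float32))
```

>>> jog_arm(targets=[[[0, 0, -1.33], [35.7, -38.3, 7], 1], [[0, 0, -1.33], [35.7, -38.3, 7], 1], [[0, 0, -1.33], [35.7, -38.3, 7], 1], [[0, 0, -1.33], [35.7, -38.3, 7], 1], [[0, 0, -1.33], [35.7, -38.3, 7], 1], [[0, 0, -1.33], [35.7, -38.3, 7], 1], [[0, 0, -1.33], [35.7, -38.3, 7], 1], [[0, 0, -1.33], [35.7, -38.3, 7], 1], [[0, 0, -1.33], [35.7, -38.3, 7], 1], [[0, 0, -1.33], [35.7, -38.3, 7], 1], [[0, 0, -1.33], [35.7, -38.3, 7], 1], [[0, 0, -1.33], [35.7, -38.3, 7], 1]])

```text
time: 1.3
tcp_pos: [0.5021, 0.1967, 0.3006]
tool_rot: [-180.0, 0.1, 89.7]
wrist_force: [-1.1, 0.0, 0.8]
grip_width: 1.002
grip_force: 0.0
```

Run:
```python
from h import *
o=ctrl.get_obs();print(o["time"],o["tcp_pos"],o["tool_rot"],ctrl.grip_point_offset)
p,d,W,c=snap("wrist","w1"); print(c["vfov"],-c["R"].T@c["t"],c["R"])
```

```text
1.3 [0.50212746 0.19671151 0.30055348] [-1.79961767e+02  7.33952011e-02  8.97023871e+01] 0.0187
69.94888656718102 [0.50312133 0.27325483 0.44295344] [[ 9.99981932e-01 -5.93197331e-03 -9.73674264e-04]
 [-5.36416748e-03 -9.53649315e-01  3.00872414e-01]
 [-2.71331092e-03 -3.00861754e-01 -9.53663904e-01]]
```

View pics/w1.png

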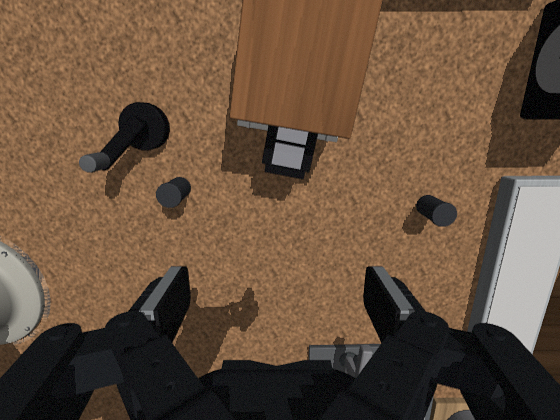

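The wrist view shows the carrier's nose sticking out of the bay, with its edge near (287,172), tilted like the unit. Both canisters are clear of the pull path.

Run:
```python
from h import *
z=np.load("w1.npz");W=z["W"];Z=W[...,2];v,u=np.mgrid[:420,:560]
b=(u>200)&(u<400)&(v<200)
U=b&(Z>.108)&(Z<.125); print("unit",rect(U,W))
C=b&(Z>.055)&(Z<.1)&(v>125)
for lo in np.arange(.056,.1,.004): print(round(lo,3),(C&(Z>=lo)&(Z<lo+.004)).sum(),end="; ")
p=z["p"]; hsv=cv2.cvtColor(p,cv2.COLOR_BGR2HSV)
C2=b&(Z>.07)&(Z<.086)&(v>130); C2=cv2.morphologyEx(C2.astype(np.uint8),cv2.MORPH_OPEN,np.ones((3,3)))>0
r=rect(C2,W); print("\ncar",r); print(cv2.boxPoints(r[2]).round(1)); print(cv2.boxPoints(rect(U,W)[2]).round(1))
X=W[C2]; 
for y in np.arange(.19,.28,.006):
    s=X[(X[:,1]>y)&(X[:,1]<y+.006)]
    if len(s): print(round(y,3),len(s),(s[:,0].min()*1e3).round(1),(s[:,0].max()*1e3).round(1),np.median(s[:,2]).round(4))
```

```text
unit (17056, array([529.1, 323.3], dtype=float32), ((527.940673828125, 325.11883544921875), (128.4669952392578, 130.30718994140625), 80.26024627685547), np.float64(0.11593792634854941))
0.056 86; 0.06 75; 0.064 6; 0.068 24; 0.072 2213; 0.076 49; 0.08 0; 0.084 0; 0.088 0; 0.092 0; 0.096 0; 
car (2170, array([517.5, 232.3], dtype=float32), ((516.8461303710938, 232.19004821777344), (57.29179763793945, 60.07152557373047), 78.8634033203125), np.float64(0.074287964138784))
[[481.8 209.9]
 [540.8 198.3]
 [551.8 254.5]
 [492.9 266.1]]
[[452.9 272.8]
 [581.3 250.8]
 [603.  377.4]
 [474.6 399.4]]
0.196 11 526.8 535.5 0.0736
0.202 120 494.4 536.6 0.0741
0.208 208 488.2 542.6 0.074
0.214 214 488.3 543.8 0.0743
0.22 240 484.7 546.0 0.0745
0.226 252 486.1 547.0 0.0744
0.232 260 487.4 548.2 0.0744
0.238 266 487.5 549.1 0.0743
0.244 270 488.8 550.2 0.0743
0.25 250 490.1 551.0 0.0744
0.256 79 491.4 540.1 0.0744
```

>>> jog_arm(targets=[[[0, 0, 0], [14, -38, 0], 1], [[0, 0, 0], [14, -38, 0], 1], [[0, 0, 0], [14, -38, 0], 1], [[0, 0, 0], [14, -38, 0], 1], [[0, 0, 0], [14, -38, 0], 1], [[0, 0, 0], [14, -38, 0], 1], [[0, 0, 0], [14, -38, 0], 1], [[0, 0, 0], [14, -38, 0], 1], [[0, 0, 0], [14, -38, 0], 1], [[0, 0, 0], [14, -38, 0], 1]])

```text
time: 2.35
tcp_pos: [0.6403, -0.1802, 0.2995]
tool_rot: [-179.8, -0.1, 90.0]
wrist_force: [-0.6, 0.6, 0.3]
grip_width: 0.999
grip_force: 0.0
```

Run:
```python
from h import *
o=ctrl.get_obs();print(o["time"],o["tcp_pos"],o["tool_rot"])
p,d,W,c=snap("wrist","w2")
```

```text
2.35 [ 0.64028095 -0.18024829  0.29950553] [-1.79848320e+02 -8.40393983e-02  8.99615097e+01]
```

View pics/w2.png

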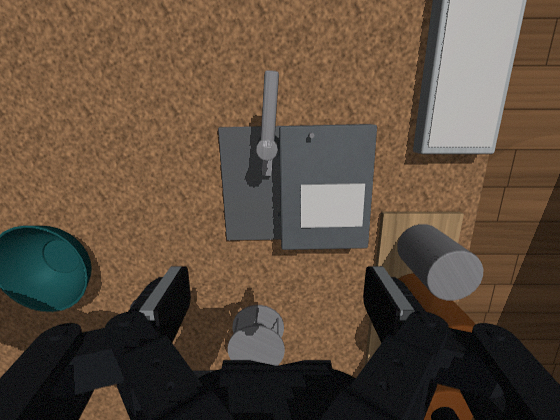

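The view shows the lever running from its hub at (266,149) up to (271,72), the tongue at (267,170), the roof at (280–376, 125–248) and the porch to its left. The whole dock is visible.

```bash
cat > dock.py <<'E'
from h import *
def dock(n):
    z=np.load(n+".npz");W=z["W"];Z=W[...,2];v,u=np.mgrid[:420,:560];X=W[...,0];Y=W[...,1]
    b=(X>.5)&(X<.82)&(Y>-.33)&(Y<-.02)
    def op(M): return cv2.morphologyEx(M.astype(np.uint8),cv2.MORPH_OPEN,np.ones((3,3)))>0
    for nm,lo,hi in (("roof",.044,.056),("base",.006,.014),("lever",.08,.092)):
        M=op(b&(Z>lo)&(Z<hi)); 
        k,l,s,_=cv2.connectedComponentsWithStats(M.astype(np.uint8)); M=l==1+s[1:,4].argmax()
        r=rect(M,W); print(nm,r); print(cv2.boxPoints(r[2]).round(1).tolist())
E
python3 -c "
from dock import *
dock('w2')"
```

```text
roof (11347, array([ 706. , -191.7], dtype=float32), ((706.6962890625, -197.2391815185547), (124.2573471069336, 169.42723083496094), 1.1440614461898804), np.float64(0.05022877899033315))
[[642.9000244140625, -113.80000305175781], [646.2999877929688, -283.20001220703125], [770.5, -280.70001220703125], [767.0999755859375, -111.30000305175781]]
base (5655, array([ 598.1, -201.8], dtype=float32), ((602.0482788085938, -199.67010498046875), (85.15048217773438, 170.11415100097656), 1.1620630025863647), np.float64(0.010021157742399851))
[[557.7999877929688, -115.5], [561.2000122070312, -285.6000061035156], [646.2999877929688, -283.79998779296875], [642.9000244140625, -113.80000305175781]]
lever (1346, array([ 631.2, -103.3], dtype=float32), ((629.029296875, -102.83236694335938), (96.75108337402344, 24.657461166381836), 89.10359191894531), np.float64(0.08569502196969117))
[[615.9000244140625, -151.0], [640.5999755859375, -151.39999389648438], [642.0999755859375, -54.70000076293945], [617.5, -54.29999923706055]]
```

>>> jog_arm(targets=[[[0, 0, 0], [-1.1, 5, -3], 1], [[0, 0, 0], [-1.1, 10.6, -6], 1], [[0, 0, 0], [-1.1, 10.6, -10], 0.5], [[0, 0, 0], [-1.1, 10.6, -14], 0], [[0, 0, 0], [-1.1, 10.6, -18], 0], [[0, 0, 0], [-1.1, 10.6, -21], 0], [[0, 0, 0], [-1.1, 10.6, -23], 0], [[0, 0, 0], [-1.1, 10.6, -24.1], 0], [[0, 0, 0], [-1.1, 10.6, -24.1], 0]])

```text
time: 3.3
tcp_pos: [0.6281, -0.0723, 0.0593]
tool_rot: [-179.9, -0.0, 90.1]
wrist_force: [-0.6, 0.0, -0.6]
grip_width: 0.504
grip_force: 0.0
```

>>> jog_arm(targets=[[[0, 0, 0], [0, 0, 0], -1], [[0, 0, 0], [0, 0, 0], -1], [[0, 0, 0], [0, 0, 0], -1], [[0, 0, 0], [0, 0, 0], -1], [[0, 0, 0], [0, 0, 0], -1], [[0, 0, 0], [0, 0, 0], -1], [[0, 0, 0], [0, 0, 0], -1]], newtons=25)

```text
time: 4.0
tcp_pos: [0.63, -0.0737, 0.0628]
tool_rot: [179.8, -0.1, 90.0]
wrist_force: [-1.6, 3.8, 6.3]
grip_width: 0.189
grip_force: 24.1
```

>>> jog_arm(targets=[[[0, 0, -0.14], [0.9, -0.08, 0], -1], [[0, 0, -0.28], [1.79, -0.28, 0], -1], [[0, 0, -0.42], [2.64, -0.61, 0], -1], [[0, 0, -0.56], [3.43, -1.05, 0], -1], [[0, 0, -0.7], [4.15, -1.59, 0], -1], [[0, 0, -0.84], [4.8, -2.24, 0], -1], [[0, 0, -0.98], [5.34, -2.96, 0], -1], [[0, 0, -1.12], [5.78, -3.75, 0], -1], [[0, 0, -1.26], [6.11, -4.6, 0], -1], [[0, 0, -1.4], [6.31, -5.48, 0], -1], [[0, 0, -1.54], [6.39, -6.39, 0], -1], [[0, 0, -1.59], [6.39, -6.73, 0], -1]])

```text
time: 5.2
tcp_pos: [0.6924, -0.1375, 0.0627]
tool_rot: [-179.5, 0.1, -1.2]
wrist_force: [-10.1, 21.5, 11.3]
grip_width: 0.185
grip_force: 37.8
```

>>> jog_arm(targets=[[[0, 0, 0], [0, 0, 0], -1], [[0, 0, 0], [0, -0.2, 0], -1], [[0, 0, 0], [0, -0.2, 0], -1], [[0, 0, 0], [0, -0.2, 0], -1]])

```text
time: 5.6
tcp_pos: [0.6924, -0.1374, 0.0627]
tool_rot: [-179.5, 0.1, -0.8]
wrist_force: [-10.2, 18.3, 10.4]
grip_width: 0.184
grip_force: 34.2
```

>>> jog_arm(targets=[[[0, 0, 0], [0, 0.3, 0], 0.2], [[0, 0, 0], [0, 0.5, 0], 0.2], [[0, 0, 0], [0, 0.5, 0], 0.2], [[0, 0, 0], [0, 0.5, 4], 0.2], [[0, 0, 0], [0, 0.5, 9], 1], [[0, 0, 0], [0, 0.5, 14], 1], [[0, 0, 0], [0, 0.5, 14], 1]])

```text
time: 6.3
tcp_pos: [0.6955, -0.1401, 0.2116]
tool_rot: [179.8, -0.9, -1.2]
wrist_force: [1.0, -0.4, 1.5]
grip_width: 0.995
grip_force: 0.0
```

>>> jog_arm(targets=[[[0, 0, 1.42], [-18, 36.3, 0], 1], [[0, 0, 1.42], [-18, 36.3, 0], 1], [[0, 0, 1.42], [-18, 36.3, 0], 1], [[0, 0, 1.42], [-18, 36.3, 0], 1], [[0, 0, 1.42], [-18, 36.3, 0], 1], [[0, 0, 1.42], [-18, 36.3, 0], 1], [[0, 0, 1.42], [-18, 36.3, 0], 1], [[0, 0, 1.42], [-18, 36.3, 0], 1], [[0, 0, 1.42], [-18, 36.3, 0], 1], [[0, 0, 1.42], [-18, 36.3, 0], 1], [[0, 0, 1.42], [-18, 36.3, 0], 1], [[0, 0, 1.42], [-18, 36.3, 0], 1]])

```text
time: 7.5
tcp_pos: [0.5133, 0.2239, 0.2002]
tool_rot: [180.0, 0.0, 80.1]
wrist_force: [-0.5, 0.1, 0.1]
grip_width: 0.999
grip_force: 0.0
```

Run:
```python
from h import *
from dock import dock
o=ctrl.get_obs();print(o["time"],o["tcp_pos"],o["tool_rot"],o["wrist_force"])
snap("top","t3"); dock("t3")
```

```text
7.5 [0.51332597 0.22393805 0.20020129] [1.79981386e+02 5.48452166e-03 8.00929536e+01] [-0.52182148  0.05739645  0.09829769]
roof (2201, array([ 706.9, -203.2], dtype=float32), ((706.2704467773438, -199.6512451171875), (124.36360168457031, 170.4546356201172), 1.0733755826950073), np.float64(0.050764792637189665))
[[642.5, -115.5999984741211], [645.7000122070312, -286.0], [770.0, -283.70001220703125], [766.7999877929688, -113.30000305175781]]
base (1084, array([ 601.3, -212.8], dtype=float32), ((604.328125, -201.1962890625), (89.42471313476562, 169.02740478515625), 0.7911107540130615), np.float64(0.01044588843832435))
[[558.5, -117.30000305175781], [560.7999877929688, -286.29998779296875], [650.2000122070312, -285.1000061035156], [647.9000244140625, -116.0999984741211]]
lever (200, array([ 662.3, -140.1], dtype=float32), ((665.33056640625, -140.9158477783203), (19.779094696044922, 95.78742218017578), 89.06494140625), np.float64(0.08617807027234729))
[[617.2999877929688, -150.0], [713.0999755859375, -151.60000610351562], [713.4000244140625, -131.8000030517578], [617.5999755859375, -130.1999969482422]]
```

>>> jog_arm(targets=[[[0, 0, 0], [0.2, -0.05, -5], 1], [[0, 0, 0], [0.2, -0.05, -9], 1], [[0, 0, 0], [0.2, -0.05, -12], 1], [[0, 0, 0], [0.2, -0.05, -14], 1], [[0, 0, 0], [0.2, -0.05, -15.5], 1], [[0, 0, 0], [0.2, -0.05, -15.5], 1], [[0, 0, 0], [0.2, -0.05, -15.5], -1], [[0, 0, 0], [0.2, -0.05, -15.5], -1], [[0, 0, 0], [0.2, -0.05, -15.5], -1], [[0, 0, 0], [0.2, -0.05, -15.5], -1], [[0, 0, 0], [0.2, -0.05, -15.5], -1], [[0, 0, 0], [0.2, -0.05, -15.5], -1]], newtons=70)

```text
time: 8.75
tcp_pos: [0.5161, 0.2241, 0.0476]
tool_rot: [179.8, -0.1, 80.2]
wrist_force: [-1.0, -2.0, 5.3]
grip_width: 0.689
grip_force: 75.9
```

>>> jog_arm(targets=[[[0, 0, 0], [0, 0, 0], 1], [[0, 0, 0], [0, 0, 0], 1], [[0, 0, 0], [0, 0, 0.8], 1], [[0, 0, 0], [0, 0, 0.8], 1], [[0, 0, 0], [0, 0, 0.8], -1], [[0, 0, 0], [0, 0, 0.8], -1], [[0, 0, 0], [0, 0, 0.8], -1], [[0, 0, 0], [0, 0, 0.8], -1], [[0, 0, 0], [0, 0, 0.8], -1], [[0, 0, 0], [0, 0, 0.8], -1]])

```text
time: 9.75
tcp_pos: [0.5151, 0.2239, 0.0538]
tool_rot: [180.0, -0.0, 80.3]
wrist_force: [-2.3, -0.3, 5.0]
grip_width: 0.681
grip_force: 75.8
```

>>> jog_arm(targets=[[[0, 0, 0], [0, 0, 0.3], -1], [[0, 0, 0], [-0.35, -2, 0.3], -1], [[0, 0, 0], [-0.7, -4, 0.3], -1], [[0, 0, 0], [-1.05, -6, 0.3], -1], [[0, 0, 0], [-1.4, -8, 0.3], -1], [[0, 0, 0], [-1.75, -10, 0.3], -1], [[0, 0, 0], [-2.1, -12, 0.4], -1], [[0, 0, 0], [-2.45, -14, 0.6], -1], [[0, 0, 0], [-2.8, -16, 0.8], -1], [[0, 0, 0], [-3.0, -18, 1], -1], [[0, 0, 0], [-3, -18, 1], -1]])

```text
time: 10.85
tcp_pos: [0.4844, 0.0419, 0.0626]
tool_rot: [-179.9, 0.1, 80.1]
wrist_force: [0.3, 0.1, -2.3]
grip_width: 0.687
grip_force: 75.1
```

Run:
```python
from h import *
o=ctrl.get_obs();print(o["time"],o["tcp_pos"],o["tool_rot"],o["wrist_force"])
snap("side","s4")
```

```text
10.85 [0.48444821 0.04194941 0.06255955] [-1.79942570e+02  7.51836538e-02  8.01169255e+01] [ 0.30899443  0.09505918 -2.25977936]
```

View pics/s4.png

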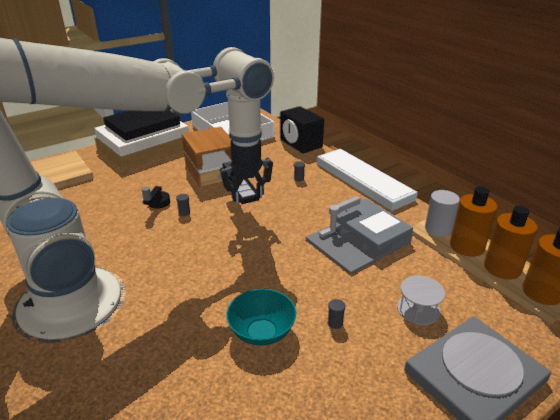

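The side view shows the carrier held in the gripper near (245,190), fully out of the bay. The lever is open over the dock roof near (345,210).

>>> jog_arm(targets=[[[0, 0, 0], [0, -2, 4], -1], [[0, 0, 0.14], [0.3, -4, 7], -1], [[0, 0, 0.28], [0.6, -6, 7], -1], [[0, 0, 0.42], [0.9, -8, 7], -1], [[0, 0, 0.56], [1.2, -10, 7], -1], [[0, 0, 0.7], [1.6, -12, 7], -1], [[0, 0, 0.84], [1.6, -14.2, 7], -1], [[0, 0, 0.98], [1.6, -14.2, 7], -1], [[0, 0, 1.12], [1.6, -14.2, 7], -1], [[0, 0, 1.26], [1.6, -14.2, 7], -1], [[0, 0, 1.4], [1.6, -14.2, 7], -1], [[0, 0, 1.54], [1.6, -14.2, 7], -1]])

```text
time: 12.1
tcp_pos: [0.5012, -0.097, 0.1325]
tool_rot: [180.0, -0.1, 168.9]
wrist_force: [0.0, 0.8, -1.6]
grip_width: 0.685
grip_force: 76.5
```

>>> jog_arm(targets=[[[0, 0, 0.14], [0, 0, -2], -1], [[0, 0, 0.22], [0, 0, -5], -1], [[0, 0, 0.22], [0, 0, -8], -1], [[0, 0, 0.22], [0, 0, -10], -1], [[0, 0, 0.22], [0, 0, -11.5], -1], [[0, 0, 0.22], [0, 0, -11.5], -1]])

```text
time: 12.7
tcp_pos: [0.4995, -0.097, 0.0154]
tool_rot: [179.9, -0.3, -178.9]
wrist_force: [-0.7, 0.0, -1.4]
grip_width: 0.682
grip_force: 76.5
```

Run:
```python
from h import *
o=ctrl.get_obs();print(o["time"],o["tcp_pos"],o["tool_rot"],o["wrist_force"])
snap("side","s5")
```

```text
12.7 [ 0.4995176  -0.09695587  0.01536325] [ 179.89964088   -0.26947902 -178.85902746] [-0.71538061  0.03455362 -1.4208745 ]
```

View pics/s5.png

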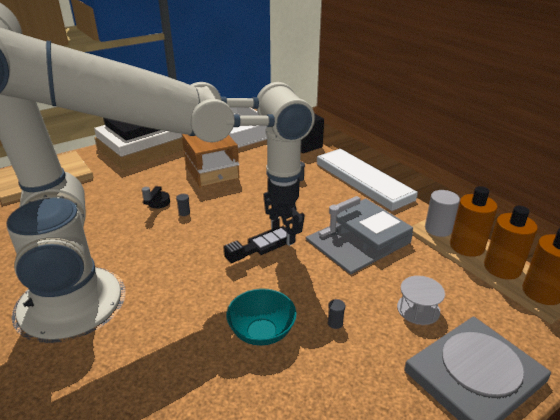

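The carrier is level and its nose points at the dock. Next I'll lay it on the table.

>>> jog_arm(targets=[[[0, 0, 0], [0, 0, -0.8], -1], [[0, 0, 0], [0, 0, -1.3], -1], [[0, 0, 0], [0, 0, -1.7], -1], [[0, 0, 0], [0, 0, -1.9], -1], [[0, 0, 0], [0, 0, -1.9], -1]])

```text
time: 13.25
tcp_pos: [0.5009, -0.0981, -0.0009]
tool_rot: [180.0, -0.0, -178.9]
wrist_force: [-0.3, -0.5, -2.5]
grip_width: 0.683
grip_force: 76.5
```

>>> jog_arm(targets=[[[0, 0, 0], [0, 0, -0.2], -1], [[0, 0, 0], [0, 0, -0.4], -1], [[0, 0, 0], [0, 0, -0.4], -1]])

```text
time: 13.55
tcp_pos: [0.5012, -0.0982, -0.0044]
tool_rot: [-180.0, 0.0, -178.9]
wrist_force: [0.0, -0.2, 0.8]
grip_width: 0.68
grip_force: 77.5
```

>>> jog_arm(targets=[[[0, 0, 0], [0, 0, 0], 1], [[0, 0, 0], [0, 0, 0], 1], [[0, 0, 0], [0, 0, 0], 1], [[0, 0, 0], [0, 0, 4], 1], [[0, 0, 0], [0, 0, 9], 1], [[0, 0, 0], [0, 0, 14], 1], [[0, 0, 0], [0, 0, 19], 1], [[0, 0, 0], [0, 0, 24], 1], [[0, 0, 0], [0, 0, 28], 1], [[0, 0, 0], [0, 0, 28], 1], [[0, 0, 0], [0, 0, 28], 1]])

```text
time: 14.65
tcp_pos: [0.5014, -0.0982, 0.2765]
tool_rot: [-180.0, 0.1, -178.9]
wrist_force: [0.3, -0.4, -0.1]
grip_width: 1.001
grip_force: 0.0
```

Run:
```python
from h import *
o=ctrl.get_obs();print(o["time"],o["tcp_pos"],o["tool_rot"])
p,d,W,c=snap("wrist","w6");Z=W[...,2];X=W[...,0];Y=W[...,1]
b=(X>.3)&(X<.56)&(Y>-.17)&(Y<-.03)
for lo,hi in((.008,.02),(.028,.04)):
    M=cv2.morphologyEx((b&(Z>lo)&(Z<hi)).astype(np.uint8),cv2.MORPH_OPEN,np.ones((3,3)))>0
    r=rect(M,W);print(r,cv2.boxPoints(r[2]).round(1).tolist())
    P=W[M]
    for x in np.arange(.32,.54,.02):
        s=P[abs(P[:,0]-x)<.003]
        if len(s)>5: print(round(x,3),(s[:,1].min()*1e3).round(1),(s[:,1].max()*1e3).round(1))
```

```text
14.65 [ 0.50140641 -0.0982052   0.27646117] [-1.79957726e+02  1.45222428e-01 -1.78898437e+02]
(4144, array([456.1, -98.5], dtype=float32), ((451.25323486328125, -98.11335754394531), (59.58012008666992, 140.25689697265625), 89.75979614257812), np.float64(0.014253319989366943)) [[381.0, -127.5999984741211], [521.2999877929688, -128.1999969482422], [521.5, -68.5999984741211], [381.29998779296875, -68.0]]
0.38 -110.2 -86.5
0.4 -110.1 -87.2
0.42 -127.7 -68.6
0.44 -127.8 -69.0
0.46 -127.8 -68.4
0.48 -128.0 -68.8
0.5 -128.0 -69.3
0.52 -122.5 -74.1
(1106, array([361.5, -98.2], dtype=float32), ((361.3008117675781, -97.87773132324219), (40.43017578125, 33.586097717285156), 0.3772570490837097), np.float64(0.03400045952989525)) [[341.0, -81.19999694824219], [341.20001220703125, -114.80000305175781], [381.6000061035156, -114.5], [381.3999938964844, -81.0]]
0.34 -112.4 -83.9
0.36 -114.7 -82.0
0.38 -114.5 -81.3
```

View pics/w6.png

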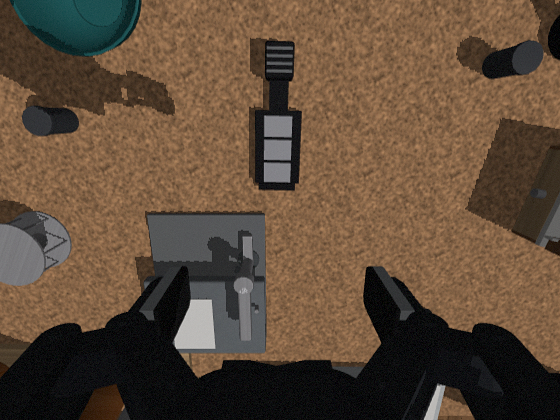

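The carrier lies on the table with its handle at about (279,60) px and its nose toward the dock. The measured sizes (60 × 140 blade and neck, 40 × 34 handle) match the given ones. Next I'll grip the handle.

>>> jog_arm(targets=[[[0, 0, -0.023], [-4, 0, -3], 1], [[0, 0, -0.023], [-8, 0, -6], 1], [[0, 0, -0.023], [-12, 0, -9], 1], [[0, 0, -0.023], [-14.2, 0, -13], 1], [[0, 0, -0.023], [-14.2, 0, -17], 1], [[0, 0, -0.023], [-14.2, 0, -21], 1], [[0, 0, -0.023], [-14.2, 0, -24.5], 1], [[0, 0, -0.023], [-14.2, 0, -26.5], 1], [[0, 0, -0.023], [-14.2, 0, -27.2], 1], [[0, 0, -0.023], [-14.2, 0, -27.2], 1]])

```text
time: 15.7
tcp_pos: [0.3575, -0.0975, 0.0012]
tool_rot: [179.9, -0.2, 179.8]
wrist_force: [0.4, 0.7, 0.5]
grip_width: 1.003
grip_force: 0.0
```

>>> jog_arm(targets=[[[0, 0, 0], [0, 0, 0], -1], [[0, 0, 0], [0, 0, 0], -1], [[0, 0, 0], [0, 0, 0], -1], [[0, 0, 0], [0, 0, 0], -1], [[0, 0, 0], [0, 0, 0], -1], [[0, 0, 0], [0, 0, 0], -1], [[0, 0, 0], [0, 0, 0], -1]], newtons=80)

```text
time: 16.4
tcp_pos: [0.3598, -0.0984, 0.0045]
tool_rot: [-180.0, 0.1, 179.8]
wrist_force: [-0.4, -0.3, 6.2]
grip_width: 0.381
grip_force: 80.7
```

>>> jog_arm(targets=[[[0, 0, 0], [0, 0, 2], -1], [[0, 0, 0], [0, 0, 5], -1], [[0, 0, 0.0236], [2, -3, 5], -1], [[0, 0, 0.0236], [4.5, -6, 5], -1], [[0, 0, 0.0236], [7, -8.5, 5], -1], [[0, 0, 0.0236], [8.8, -10.4, 5], -1], [[0, 0, 0.0236], [8.8, -10.4, 4], -1], [[0, 0, 0.0236], [8.8, -10.4, 3], -1], [[0, 0, 0.0236], [8.8, -10.4, 2.5], -1], [[0, 0, 0.0236], [8.8, -10.4, 2.5], -1], [[0, 0, 0.0236], [8.8, -10.4, 2.5], -1]])

```text
time: 17.5
tcp_pos: [0.4466, -0.2015, 0.0283]
tool_rot: [180.0, -0.0, -178.8]
wrist_force: [0.4, -0.1, -2.3]
grip_width: 0.382
grip_force: 80.1
```

```bash
cat > car.py <<'E'
from h import *
def car(n):
    o=ctrl.get_obs();print(o["time"],o["tcp_pos"],o["tool_rot"],o["wrist_force"])
    p,d,W,c=snap(n[0],n[1]);Z=W[...,2];X=W[...,0];Y=W[...,1]
    t=o["tcp_pos"]; dark=p.max(2)<60
    b=(X>t[0]+.09)&(X<t[0]+.17)&(Y>-.28)&(Y<-.12)&(Z>t[2]-.02)&(Z<t[2]+.035)&(Z>.014)
    M=cv2.morphologyEx(b.astype(np.uint8),cv2.MORPH_OPEN,np.ones((3,3)))>0
    r=rect(M,W);print(r,cv2.boxPoints(r[2]).round(1).tolist())
    P=W[M]
    for x in np.arange(t[0]+.06,t[0]+.18,.01):
        s=P[abs(P[:,0]-x)<.004]
        if len(s)>5: print(round(x,3),(s[:,1].min()*1e3).round(1),(s[:,1].max()*1e3).round(1),np.median(s[:,2]).round(4))
E
python3 -c "
from car import *
car(('top','t7'));car(('side','s7'));snap('wrist','w7')"
```

```text
17.5 [ 0.44662094 -0.2015097   0.02827631] [ 1.79994212e+02 -6.14757665e-03 -1.78830923e+02] [ 0.4038349  -0.11324082 -2.2740942 ]
(430, array([ 582.2, -191.7], dtype=float32), ((577.89599609375, -181.53359985351562), (98.30109405517578, 68.06075286865234), 85.44969177246094), np.float64(0.037196134801634126)) [[540.0999755859375, -227.8000030517578], [607.9000244140625, -233.1999969482422], [615.7000122070312, -135.1999969482422], [547.9000244140625, -129.8000030517578]]
0.547 -188.5 -171.5 0.0375
0.557 -229.3 -171.5 0.0382
0.567 -229.7 -171.2 0.0374
0.577 -230.0 -171.4 0.0379
0.587 -230.1 -134.8 0.0369
0.597 -230.1 -134.8 0.0366
0.607 -225.2 -134.8 0.0349
17.55 [ 0.44695543 -0.20176081  0.02871487] [-1.79977248e+02  3.84635459e-02 -1.78834817e+02] [ 0.93724238 -0.03317173 -2.26291898]
(559, array([ 573.7, -196. ], dtype=float32), ((574.3467407226562, -178.4418487548828), (114.08795166015625, 74.36288452148438), 82.312744140625), np.float64(0.039260842086945635)) [[529.9000244140625, -230.0], [603.5999755859375, -239.89999389648438], [618.7999877929688, -126.9000015258789], [545.0999755859375, -116.9000015258789]]
0.537 -231.4 -171.7 0.0396
0.547 -230.5 -169.0 0.0396
0.557 -230.2 -168.7 0.0395
0.567 -231.9 -166.3 0.0399
0.577 -229.3 -168.4 0.0395
0.587 -229.2 -131.6 0.0388
0.597 -228.9 -132.4 0.0387
0.607 -223.9 -133.8 0.03
```

>>> jog_arm(targets=[[[0, 0, 0], [0, -0.15, -0.6], -1], [[0, 0, 0], [0, -0.15, -1.1], -1], [[0, 0, 0], [0.5, -0.14, -1.1], -1], [[0, 0, 0], [1.2, -0.13, -1.1], -1], [[0, 0, 0], [1.9, -0.11, -1.1], -1], [[0, 0, 0], [2.6, -0.1, -1.1], -1], [[0, 0, 0], [3.3, -0.08, -1.1], -1], [[0, 0, 0], [4, -0.07, -1.1], -1], [[0, 0, 0], [4.5, -0.06, -1.1], -1], [[0, 0, 0], [5, -0.05, -1.1], -1], [[0, 0, 0], [5.5, -0.04, -1.1], -1], [[0, 0, 0], [5.5, -0.04, -1.1], -1]])

```text
time: 18.85
tcp_pos: [0.5025, -0.2025, 0.0173]
tool_rot: [-180.0, 0.0, -178.9]
wrist_force: [-0.1, 0.3, -1.4]
grip_width: 0.384
grip_force: 80.1
```

>>> jog_arm(targets=[[[0, 0, 0], [0.6, 0.01, 0], -1], [[0, 0, 0], [1.2, 0.02, 0], -1], [[0, 0, 0], [1.8, 0.04, 0], -1], [[0, 0, 0], [2.4, 0.05, 0], -1], [[0, 0, 0], [3, 0.06, 0], -1], [[0, 0, 0], [3.6, 0.07, 0], -1], [[0, 0, 0], [4.2, 0.08, 0], -1], [[0, 0, 0], [4.8, 0.1, 0], -1], [[0, 0, 0], [5.4, 0.11, 0], -1], [[0, 0, 0], [6, 0.12, 0], -1], [[0, 0, 0], [6, 0.12, 0], -1]])

```text
time: 19.95
tcp_pos: [0.5627, -0.2012, 0.0173]
tool_rot: [-180.0, 0.0, -178.8]
wrist_force: [0.2, 0.3, -2.0]
grip_width: 0.386
grip_force: 80.1
```

>>> jog_arm(targets=[[[0, 0, 0], [0.6, 0.01, 0], -1], [[0, 0, 0], [1.2, 0.02, -0.1], -1], [[0, 0, 0], [1.6, 0.03, -0.1], -1], [[0, 0, 0], [1.9, 0.04, -0.1], -1], [[0, 0, 0], [2.1, 0.04, -0.1], -1], [[0, 0, 0], [2.2, 0.04, -0.1], -1], [[0, 0, 0], [2.3, 0.04, -0.1], -1], [[0, 0, 0], [2.3, 0.04, -0.1], -1]])

```text
time: 20.75
tcp_pos: [0.5832, -0.2008, 0.016]
tool_rot: [180.0, -0.2, -178.9]
wrist_force: [-9.0, 0.8, 1.2]
grip_width: 0.383
grip_force: 80.6
```

>>> jog_arm(targets=[[[0, 0, 0], [0, 0, 0], 1], [[0, 0, 0], [-0.2, 0, 0], 1], [[0, 0, 0], [-0.2, 0, 0], 1], [[0, 0, 0], [-0.2, 0, 3], 1], [[0, 0, 0], [-0.2, 0, 8], 1], [[0, 0, 0], [-0.2, 0, 13], 1], [[0, 0, 0], [-0.2, 0, 18], 1], [[0, 0, 0], [-0.2, 0, 23], 1], [[0, 0, 0], [-0.2, 0, 26], 1], [[0, 0, 0], [-0.2, 0, 26], 1], [[0, 0, 0], [-0.2, 0, 26], 1]])

```text
time: 21.85
tcp_pos: [0.5834, -0.201, 0.2772]
tool_rot: [-179.9, 0.1, -178.9]
wrist_force: [0.5, 0.9, -1.2]
grip_width: 1.0
grip_force: 0.0
```

Run:
```python
from h import *
o=ctrl.get_obs();print(o["time"],o["tcp_pos"],o["tool_rot"])
p,d,W,c=snap("wrist","w8");Z=W[...,2];X=W[...,0];Y=W[...,1]
M=(X>.53)&(X<.63)&(Y>-.25)&(Y<-.16)&(Z>.038)&(Z<.05)
M=cv2.morphologyEx(M.astype(np.uint8),cv2.MORPH_OPEN,np.ones((3,3)))>0
r=rect(M,W);print(r,cv2.boxPoints(r[2]).round(1).tolist())
M=(X>.60)&(X<.75)&(Y>-.18)&(Y<-.11)&(Z>.08)&(Z<.092)
M=cv2.morphologyEx(M.astype(np.uint8),cv2.MORPH_OPEN,np.ones((3,3)))>0
r=rect(M,W);print(r,cv2.boxPoints(r[2]).round(1).tolist())
```

```text
21.85 [ 0.58337794 -0.20100842  0.2771697 ] [-1.79949465e+02  1.27507394e-01 -1.78860669e+02]
(821, array([ 583.9, -201. ], dtype=float32), ((584.7276611328125, -200.86109924316406), (40.143699645996094, 33.60702133178711), 1.2978565692901611), np.float64(0.04393471656737428)) [[564.2999877929688, -184.5], [565.0, -218.10000610351562], [605.2000122070312, -217.1999969482422], [604.4000244140625, -183.60000610351562]]
(1068, array([ 658.8, -138.7], dtype=float32), ((664.3492431640625, -135.93057250976562), (97.78961944580078, 25.13982391357422), 4.46954870223999), np.float64(0.08574515256408133)) [[614.5999755859375, -127.19999694824219], [616.5999755859375, -152.3000030517578], [714.0999755859375, -144.6999969482422], [712.0999755859375, -119.5999984741211]]
```

View pics/w8.png

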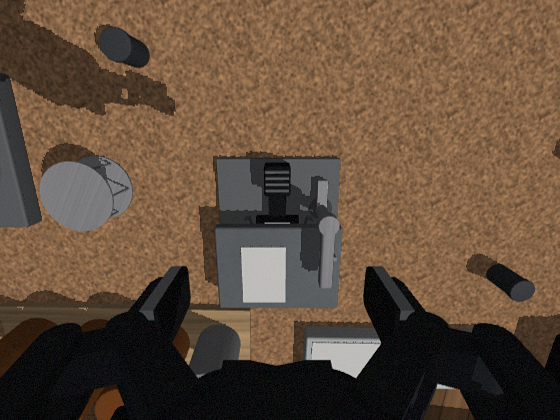

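The handle centre measures (584.7, -200.9), against an expected home of (584.7, -199.9), so the carrier is fully home. Its shoulder shows at the mouth, near (277,220). Next is the lever, at (325,255) px.

>>> jog_arm(targets=[[[0, 0, -0.14], [4, 3, 0], 1], [[0, 0, -0.28], [8, 6, 0], 1], [[0, 0, -0.42], [11, 6.5, 0], 1], [[0, 0, -0.56], [11, 6.5, 0], 1], [[0, 0, -0.7], [11, 6.5, 0], 1], [[0, 0, -0.84], [11, 6.5, 0], 1], [[0, 0, -0.98], [11, 6.5, 0], 1], [[0, 0, -1.12], [11, 6.5, 0], 1], [[0, 0, -1.26], [11, 6.5, 0], 1], [[0, 0, -1.4], [11, 6.5, 0], 1], [[0, 0, -1.54], [11, 6.5, 0], 1], [[0, 0, -1.68], [11, 6.5, 0], 1]])

```text
time: 23.1
tcp_pos: [0.6926, -0.1358, 0.273]
tool_rot: [-179.7, -0.0, 84.5]
wrist_force: [0.2, 0.2, 0.4]
grip_width: 1.002
grip_force: 0.0
```

>>> jog_arm(targets=[[[0, 0, -0.14], [0, 0, 0], 1], [[0, 0, -0.28], [0, 0, 0], 1], [[0, 0, -0.42], [0, 0, 0], 1], [[0, 0, -0.56], [0, 0, 0], 1], [[0, 0, -0.7], [0, 0, 0], 1], [[0, 0, -0.84], [0, 0, 0], 1], [[0, 0, -0.98], [0, 0, -2], 1], [[0, 0, -1.12], [0, 0, -6], 1], [[0, 0, -1.26], [0, 0, -10], 1], [[0, 0, -1.4], [0, 0, -13], 0], [[0, 0, -1.43], [0, 0, -15], 0], [[0, 0, -1.43], [0, 0, -15], 0]])

```text
time: 24.3
tcp_pos: [0.6899, -0.1351, 0.1182]
tool_rot: [-179.8, 0.7, 2.9]
wrist_force: [0.1, 0.6, -0.7]
grip_width: 0.518
grip_force: 0.0
```

>>> jog_arm(targets=[[[0, 0, 0], [0, 0, -3], 0], [[0, 0, 0], [0, 0, -5], 0], [[0, 0, 0], [0, 0, -6.4], 0], [[0, 0, 0], [0, 0, -6.4], 0], [[0, 0, 0], [0, 0, -6.4], -1], [[0, 0, 0], [0, 0, -6.4], -1], [[0, 0, 0], [0, 0, -6.4], -1], [[0, 0, 0], [0, 0, -6.4], -1], [[0, 0, 0], [0, 0, -6.4], -1], [[0, 0, 0], [0, 0, -6.4], -1]], newtons=25)

```text
time: 25.3
tcp_pos: [0.6939, -0.1359, 0.0643]
tool_rot: [180.0, -0.2, 3.0]
wrist_force: [0.6, 0.9, 5.6]
grip_width: 0.182
grip_force: 27.2
```

>>> jog_arm(targets=[[[0, 0, 0.14], [-0.11, 0.9, 0], -1], [[0, 0, 0.28], [-0.34, 1.78, 0], -1], [[0, 0, 0.42], [-0.7, 2.61, 0], -1], [[0, 0, 0.56], [-1.17, 3.39, 0], -1], [[0, 0, 0.7], [-1.74, 4.09, 0], -1], [[0, 0, 0.84], [-2.4, 4.71, 0], -1], [[0, 0, 0.98], [-3.14, 5.23, 0], -1], [[0, 0, 1.12], [-3.95, 5.64, 0], -1], [[0, 0, 1.26], [-4.81, 5.94, 0], -1], [[0, 0, 1.4], [-5.7, 6.11, 0], -1], [[0, 0, 1.53], [-6.6, 6.16, 0], -1], [[0, 0, 1.56], [-6.9, 6.15, 0], -1]])

```text
time: 26.5
tcp_pos: [0.6264, -0.0726, 0.0644]
tool_rot: [179.5, -0.1, 92.6]
wrist_force: [15.5, 6.2, -0.6]
grip_width: 0.182
grip_force: 31.3
```

>>> jog_arm(targets=[[[0, 0, 0], [-0.1, 0, 0], -1], [[0, 0, 0], [-0.2, 0, 0], -1], [[0, 0, 0], [-0.2, 0, 0], -1]])

```text
time: 26.8
tcp_pos: [0.6264, -0.0726, 0.0644]
tool_rot: [179.3, -0.1, 92.4]
wrist_force: [15.8, 6.8, -0.2]
grip_width: 0.178
grip_force: 30.0
```

>>> jog_arm(targets=[[[0, 0, 0], [0, 0, 0], 0.3], [[0, 0, 0], [0.2, 0, 0], 0.3], [[0, 0, 0], [0.2, 0, 0], 0.3], [[0, 0, 0], [0.2, 0, 4], 0.3], [[0, 0, 0], [0.2, -3, 9], 0.3], [[0, 0, 0], [0.2, -7, 14], 1], [[0, 0, 0], [0.2, -11, 19], 1], [[0, 0, 0], [0.2, -11, 23], 1], [[0, 0, 0], [0.2, -11, 23], 1], [[0, 0, 0], [0.2, -11, 23], 1]])

```text
time: 27.8
tcp_pos: [0.6244, -0.1863, 0.2974]
tool_rot: [179.6, 0.2, 92.2]
wrist_force: [0.8, -0.5, -0.9]
grip_width: 1.0
grip_force: 0.0
```

Run:
```python
from h import *
from dock import dock
o=ctrl.get_obs();print(o["time"],o["tcp_pos"],o["tool_rot"],o["wrist_force"])
p,d,W,c=snap("wrist","w9");dock("w9");Z=W[...,2];X=W[...,0];Y=W[...,1]
def r_(M):
    M=cv2.morphologyEx(M.astype(np.uint8),cv2.MORPH_OPEN,np.ones((3,3)))>0
    r=rect(M,W);print(r,cv2.boxPoints(r[2]).round(1).tolist())
r_((X>.53)&(X<.63)&(Y>-.25)&(Y<-.16)&(Z>.038)&(Z<.05))
P=W[(X>.6)&(X<.66)&(Y>-.12)&(Y<-.056)&(Z>.083)&(Z<.09)]; print("lever line slope dx/dy",np.polyfit(P[:,1],P[:,0],1))
```

```text
27.8 [ 0.62439495 -0.18634264  0.29738878] [179.60586279   0.1886492   92.19531123] [ 0.83690204 -0.47521558 -0.90317747]
roof (11481, array([ 705.6, -191.6], dtype=float32), ((706.4329223632812, -197.29360961914062), (123.8935775756836, 169.48367309570312), 1.137438178062439), np.float64(0.050217700213513405))
[[642.7999877929688, -113.80000305175781], [646.2000122070312, -283.20001220703125], [770.0, -280.79998779296875], [766.7000122070312, -111.30000305175781]]
base (2267, array([ 590.3, -150.8], dtype=float32), ((598.3770141601562, -151.97250366210938), (79.2143783569336, 74.59251403808594), 1.7260013818740845), np.float64(0.010034009462636186))
[[557.7000122070312, -115.9000015258789], [559.9000244140625, -190.39999389648438], [639.0999755859375, -188.10000610351562], [636.7999877929688, -113.5]]
lever (1386, array([ 627.7, -103.1], dtype=float32), ((627.4251708984375, -102.40375518798828), (23.221765518188477, 96.62943267822266), 1.7943848371505737), np.float64(0.08579102450125439))
[[614.2999877929688, -54.5], [617.2999877929688, -151.10000610351562], [640.5, -150.3000030517578], [637.5, -53.70000076293945]]
(702, array([ 584.5, -200.1], dtype=float32), ((583.9055786132812, -201.3782501220703), (39.44867706298828, 33.77768325805664), 0.3994697332382202), np.float64(0.044128990450450975)) [[564.0999755859375, -184.60000610351562], [564.2999877929688, -218.39999389648438], [603.7000122070312, -218.10000610351562], [603.5, -184.39999389648438]]
lever line slope dx/dy [-0.02148449  0.62542915]
```

View pics/w9.png

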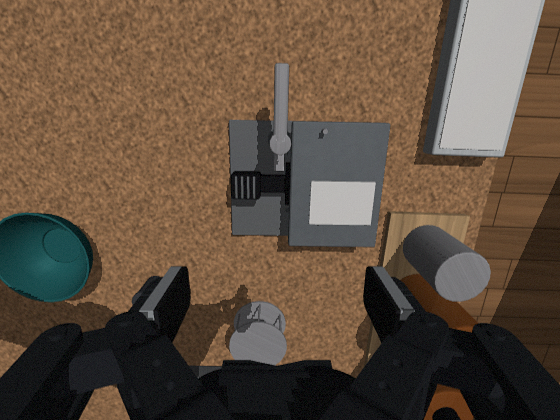

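The lever line is at 1.2° against the dock's 1.1°, so it's fully shut. The tongue at (281,165) sits behind the carrier's shoulder, the handle is outside at (246,186), and the gripper is clear. Signing off now.

```bash
python3 -c "
from bench import ctrl
print(ctrl.sign_off())"
```

```text
the job is handed in; nothing more can be done
None
```

The carrier is fully home in the dock with its handle outside, the lever is fully shut with its tongue locking it in, the gripper has let go, no other object was touched, and the job was handed in at about 28 s.

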